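Put the glass cutter's tools away

TASK

Tidy the glass cutter's bench: first lift out the cutting wheel that was left in the steel tray, before any stick goes in there. Then sort everything: all cutting wheels (that one too) flat on the floor of the plywood box, hub up and set down gently because they are brittle; all dressing sticks laid flat inside the steel tray; all polishing bobs standing on the floor of the round pot, shank up, packed in with the four that are already there. Leave the glassware and the other things on the bench where they are.

Things in the scene. Friction and masses are not known exactly. Their poses are not given: they have to be found in the camera images.
- steel_tray_floor (a point): centre of the inner floor of the square, open, bare sheet-steel tray for the dressing sticks: 176 x 176 mm outside, walls 3 mm thick and 33 mm high overall, floor 3 mm thick; x and y run parallel to its sides, z up; fixed to the bench
- wood_box_floor (a point): centre of the inner floor of the square, open plywood box for the cutting wheels: 190 x 190 mm outside, walls 10 mm thick (170 x 170 mm inside) and 36 mm high overall, floor 10 mm thick; x and y run parallel to its sides, z up; fixed to the bench
- pot_floor (a point): centre of the inner floor of the round, open terracotta pot for the polishing bobs: 146 mm across outside, 135 mm inside, 50 mm high overall, floor 5 mm thick; z up; fixed to the bench. It has room for exactly seven bobs standing upright, one in the middle and six round it (centres about 44 mm apart); four of these places are already taken
- stick1_mid (a point): centre of a dressing stick, a plain grey square abrasive bar 100 x 22 x 22 mm, about 0.11 kg, lying on the bench; x runs along its length, z up. May be absent
- stick2_mid (a point): centre of a dressing stick, a plain grey square abrasive bar 100 x 22 x 22 mm, about 0.11 kg, lying on the bench; x runs along its length, z up. May be absent
- stick3_mid (a point): centre of a dressing stick, a plain grey square abrasive bar 100 x 22 x 22 mm, about 0.11 kg, lying on the bench; x runs along its length, z up. May be absent
- wheel1_hub (a point): a cutting wheel with its hub up: a black disc 70 mm across and 14 mm thick, and on it a steel hub 26 mm across that rises 36 mm above the disc (top 50 mm above the underside); about 0.25 kg; brittle. This point lies on the wheel's axis 34 mm above its underside, in the hub; z up along the axis. Lies flat on the bench. May be absent
- wheel2_hub (a point): a cutting wheel with its hub up: a black disc 70 mm across and 14 mm thick, and on it a steel hub 26 mm across that rises 36 mm above the disc (top 50 mm above the underside); about 0.25 kg; brittle. This point lies on the wheel's axis 34 mm above its underside, in the hub; z up along the axis. Lies flat on the bench. May be absent
- stray_hub (a point): a cutting wheel with its hub up: a black disc 70 mm across and 14 mm thick, and on it a steel hub 26 mm across that rises 36 mm above the disc (top 50 mm above the underside); about 0.25 kg; brittle. This point lies on the wheel's axis 34 mm above its underside, in the hub; z up along the axis. This one was put in the steel tray by mistake and lies flat on the tray's floor; always present
- bob1_shank (a point): a polishing bob: a cork cylinder 38 mm across and 60 mm high with a slightly chamfered foot, and on its top a steel shank 12 mm across and 45 mm long (105 mm in all), about 0.11 kg. This point lies on its axis in the shank, 86 mm above the foot; z up along the axis. Stands upright on the bench, shank up. May be absent
- bob2_shank (a point): a polishing bob: a cork cylinder 38 mm across and 60 mm high with a slightly chamfered foot, and on its top a steel shank 12 mm across and 45 mm long (105 mm in all), about 0.11 kg. This point lies on its axis in the shank, 86 mm above the foot; z up along the axis. Stands upright on the bench, shank up. May be absent
- bob3_shank (a point): a polishing bob: a cork cylinder 38 mm across and 60 mm high with a slightly chamfered foot, and on its top a steel shank 12 mm across and 45 mm long (105 mm in all), about 0.11 kg. This point lies on its axis in the shank, 86 mm above the foot; z up along the axis. Stands upright on the bench, shank up. May be absent
- stored_a_shank (a point): a polishing bob: a cork cylinder 38 mm across and 60 mm high with a slightly chamfered foot, and on its top a steel shank 12 mm across and 45 mm long (105 mm in all), about 0.11 kg. This point lies on its axis in the shank, 86 mm above the foot; z up along the axis. Already stands in the pot, shank up; always present
- stored_b_shank (a point): a polishing bob: a cork cylinder 38 mm across and 60 mm high with a slightly chamfered foot, and on its top a steel shank 12 mm across and 45 mm long (105 mm in all), about 0.11 kg. This point lies on its axis in the shank, 86 mm above the foot; z up along the axis. Already stands in the pot, shank up; always present
- stored_c_shank (a point): a polishing bob: a cork cylinder 38 mm across and 60 mm high with a slightly chamfered foot, and on its top a steel shank 12 mm across and 45 mm long (105 mm in all), about 0.11 kg. This point lies on its axis in the shank, 86 mm above the foot; z up along the axis. Already stands in the pot, shank up; always present
- stored_d_shank (a point): a polishing bob: a cork cylinder 38 mm across and 60 mm high with a slightly chamfered foot, and on its top a steel shank 12 mm across and 45 mm long (105 mm in all), about 0.11 kg. This point lies on its axis in the shank, 86 mm above the foot; z up along the axis. Already stands in the pot, shank up; always present
- tumbler: a glass tumbler 62 mm across, 85 mm high, standing among the tools; a bystander, leave it alone; origin on its underside
- bowl: a small glass bowl 72 mm across, 45 mm high, on the far side; a bystander, leave it alone; origin on its underside
- oil: a grey bottle 60 mm across, 150 mm high, on the far side; a bystander, leave it alone; origin on its underside
- brush: a hand brush lying near the robot on its left; a bystander, leave it alone; origin on its underside
- spanner: a steel spanner lying near the robot on its right; a bystander, leave it alone; origin on its underside

How it is judged:
By the outcome, as a careful person would: the job done as asked, in the order asked, and still so for the second after the job is handed in, with the robot touching nothing.
Of stick1, stick2, stick3 only 2 to 3 are there at a start; the rules pass over those that are not, and their reading is None.
Of wheel1, wheel2 only 1 to 2 are there at a start; the rules pass over those that are not, and their reading is None.
Of bob1, bob2, bob3 only 2 to 3 are there at a start; the rules pass over those that are not, and their reading is None.
At some moment in a run one of stick1, stick2, stick3 may be knocked a few centimetres aside while the robot is not near it.
It also fails if it takes over 208 s, if anything falls off the work surface, if the arm or the gripper's body presses on something with over 40 N, if the wrist force passes 120 N, or if a joint passes its speed limit or range.

ROBOT

A 6-joint arm with a two-finger parallel gripper is mounted at the origin on the work surface. World frame = base frame: x ahead of the robot, y to its left, z up, the work surface at z = 0. Lengths are in m, angles in rad, forces in N, time in s.
With the tool pointing down it reaches from about 0.275 to 0.85 m from the base axis. Payload 19 kg.
Tool frame: the origin (TCP) lies midway between the tips of the shut fingers; the grasp point (between the pads) lies 19 mm behind it (robot.pinch_z is the distance from the TCP to the grasp point, in m); z points along the fingers, y is the line along which they close (so a half turn about z gives the same grasp; the last joint's range is limited). The gripper opens to 85 mm and grips with 20 to 120 N. Pads are 22 mm wide; open, the fingers measure 114 mm over their backs; the gripper's body (76 mm by 85 mm) begins 54 mm behind the grasp point. The pads swing forward as they close: fully open they stand 13 mm farther back than shut.
Start: joints at [1.155, 0.15, 1.437, -0, 1.554, -0.134], TCP at [0.16, 0.552, 0.231] pointing down, gripper open.
Joint ranges: [-2.8, 2.8], [-0.68, 2.1], [0.12, 2.68], [-1.39, 4.53], [0.16, 2.79], [-2.81, 2.81]. Speed limits (rad/s): [1.89, 1.89, 2.22, 3.01, 3.01, 3.01].

INTERFACE

Orientations are given as [roll, pitch, yaw] about the fixed x, y, z axes, in that order (R = Rz(yaw) Ry(pitch) Rx(roll)).
In Python, from station import robot gives the robot as it stands. The module is installed in compiled form; this text tells all that it offers.
- The arm moves only by the tool arm_command, never from a script. Its argument "motion" is a list that holds one entry, the list of rows, each a list of 7 numbers: the opening, from 0 (shut) to 1 (fully open), then the shift along the world's x, y, z in cm, then the turn, a rotation vector about the world's x, y, z in rad. In form: [[[hand, x, y, z, ax, ay, az], ...]]. A call has 1 to 12 rows; each row shifts and turns the commanded pose from where the row before left it; what a row does not reach is not made up. A row lasts 1/10 s, in which the tool goes at most 50 mm and 8.59 degrees, less where a joint would pass 70% of its speed; a pose out of reach is approached as far as the arm can. A call is refused whole if a number of a shift passes 5 or a number of a turn 0.15, either way. A call with a gripper value outside its range is refused whole. The fingers move at their own pace and stop on an object; "newtons" is the grip in N (left out, the last holds). Time passes only in rows, so rows that do not move let the fingers close. It gives the time, the measured TCP pose, the force, the opening and the grip force at its end, in the units of the state.
- robot.read_state(): the state, without advancing time (a new reading comes with each control period).
- robot.capture(name): name is "scene" or "top" or "wrist"; returns the picture (400x640x3 uint8, red, green, blue); there is no depth.
- robot.camera_model(name): a dict with "mtx" (3x3 intrinsics, pixels), "cam_to_world" (4x4, takes a point from camera to world coordinates); the wrist camera has in their place "hand_eye" (4x4, takes a point from camera to tool coordinates, whose origin is the TCP and whose axes are the flange's). Camera axes: x right, y up, looking along -z (the intrinsics and any distortion apply to the point x, -y, -z); pixel columns grow to the right and rows downward; lengths in m; the calibration is good to about 2 mm. A picture is of the moment at which its call begins: read the wrist's pose just before it. camera_model takes no time and is no camera call.
- robot.job_done(): hands the job in; it is judged then, once.
Trained networks look in the newest picture that a camera, given by its name, has taken for a name from the list of things; names that differ only in an ending like _2 or _b are one class to them, and where a whole thing is asked for, a point or a joint stands for the part that bears it (a point fixed in the world has none). Each returns a list of dicts, best first, with "score" (0 to 1); they miss things now and then, are a little off and sometimes report something else, mostly with a low value. They report only what shows in the picture. A call takes as long as a camera call.
- robot.spot_in(camera, target): "rect" ([left, top, right, bottom] in pixels, round what is visible of it).
- robot.place_of(camera, target): "point" ([row, column] in pixels: a listed point, or the origin of a listed thing).
The state is a dict: "time": time; "joint_pos": joint angles; "joint_velocities": joint speeds; "joint_torque": joint torques, N m; "eef_pos": TCP position; "tcp_rot": TCP orientation; "ft_force": force on the tool from outside, world axes, zero at the start; "moment": the same for the moment, N m; "width": opening from 0.0 (shut) to 1.0 (fully open); "grip_force": force on a finger pad.
Only numpy, scipy, OpenCV 4.12 (cv2) and the standard library are available. Lean on these libraries where they do the work, as an engineer would, in place of code of your own. Each camera call takes 0.05 s, during which the arm holds its last target. There are 200 camera calls.

## Working session

There is one attempt and no reset: what is moved stays moved. The work goes in short steps, Python scripts to look and compute and a tool call to move; the robot and the scene stay as the last step left them, time stands still between calls to the robot, and variables do not carry over. Pictures are saved under pics/ and viewed, at most 14 in all, crops included, and the job is handed in when it is done.

Besides the shell and the picture viewer there is one more tool, called in YAML: its name, and indented under it one key for each argument. arm_command: Moves the arm, as the interface text tells. Its arguments: {"type":"object","properties":{"motion":{"type":"array","items":{"type":"array","items":{"type":"array","items":{"type":"number"}}}},"newtons":{"type":"number"}},"required":["motion"]}

```bash
mkdir -p pics
cat > h.py <<'E'
import numpy as np, cv2
from station import robot
def save(cam,name):
    im=robot.capture(cam); cv2.imwrite('pics/'+name,im[:,:,::-1]); return im
def w2c(cam):
    m=robot.camera_model(cam); K=np.array(m['mtx'])
    if 'cam_to_world' in m: T=np.array(m['cam_to_world'])
    else:
        s=robot.read_state(); from scipy.spatial.transform import Rotation as R
        W=np.eye(4); W[:3,:3]=R.from_euler('xyz',s['tcp_rot']).as_matrix(); W[:3,3]=s['eef_pos']; T=W@np.array(m['hand_eye'])
    return K,T
def ray(cam,row,col,z):
    K,T=w2c(cam); d=np.linalg.solve(K,[col,row,1]); d=T[:3,:3]@np.array([d[0],-d[1],-d[2]]); o=T[:3,3]
    return o+d*(z-o[2])/d[2]
def proj(cam,p):
    K,T=w2c(cam); q=np.linalg.inv(T)@np.r_[p,1]; u=K@np.array([q[0],-q[1],-q[2]]); return u[:2]/u[2]
E
python3 - <<'E'
from h import *
print(robot.read_state())
for c in('scene','top','wrist'):print(c,robot.camera_model(c))
save('scene','s0.png');save('top','t0.png')
for cam in('top','scene'):
  for n,z in(('steel_tray_floor',.003),('wood_box_floor',.01),('pot_floor',.005),('stick1_mid',.011),('wheel1_hub',.034),('bob1_shank',.086),('tumbler',0),('bowl',0),('oil',0),('brush',0),('spanner',0)):
    for r in robot.place_of(cam,n):
      if r['score']>.2: print(cam,n,np.round(r['point']),round(r['score'],2),ray(cam,*r['point'],z).round(3))
E
```

```text
{'time': 0.0, 'joint_pos': array([ 1.15499617e+00,  1.50981923e-01,  1.43800750e+00, -6.50871939e-06,
        1.55379472e+00, -1.34019093e-01]), 'joint_velocities': array([-0.00069651, -0.00139916, -0.0010762 , -0.00057697,  0.00031553,
       -0.00064269]), 'joint_torque': array([ 1.22833037e-03, -7.13044238e+01, -5.70869243e+01,  2.53038866e-05,
        8.78688617e-03,  1.21167204e-06]), 'eef_pos': array([0.15982328, 0.55209462, 0.2306895 ]), 'tcp_rot': array([-3.14041098e+00, -1.52754648e-04,  2.85981162e+00]), 'ft_force': array([ 0.11720586,  0.74100448, -0.2614996 ]), 'moment': array([0.00442979, 0.01619879, 0.00180988]), 'grip_force': 0.0, 'width': 1.0035684942341978}
scene {'mtx': array([[364.89260808,   0.        , 325.23375612],
       [  0.        , 364.89260808, 201.8170392 ],
       [  0.        ,   0.        ,   1.        ]]), 'cam_to_world': array([[-0.03557179, -0.57664545,  0.81621974,  1.33517573],
       [ 0.99912498, -0.03849835,  0.01634458, -0.019679  ],
       [ 0.02199809,  0.81608694,  0.57751033,  0.60827177],
       [ 0.        ,  0.        ,  0.        ,  1
[... 2003 characters left out ...]
15  0.005]
scene stick1_mid [193. 307.] 0.72 [ 0.45  -0.092  0.011]
scene stick1_mid [268. 223.] 0.21 [ 0.762 -0.256  0.011]
scene wheel1_hub [243. 414.] 0.95 [0.678 0.181 0.034]
scene wheel1_hub [211. 362.] 0.74 [0.559 0.061 0.034]
scene bob1_shank [167. 340.] 0.63 [0.421 0.001 0.086]
scene tumbler [202. 367.] 0.64 [0.469 0.085 0.   ]
scene tumbler [209. 206.] 0.5 [ 0.532 -0.366  0.   ]
scene tumbler [245. 267.] 0.35 [ 0.668 -0.174  0.   ]
scene bowl [289. 327.] 0.81 [ 0.8   -0.021  0.   ]
scene oil [271. 224.] 0.83 [ 0.761 -0.256  0.   ]
scene brush [180. 434.] 0.76 [0.334 0.304 0.   ]
scene brush [290. 330.] 0.74 [ 0.804 -0.016  0.   ]
scene spanner [178. 196.] 0.73 [ 0.372 -0.446  0.   ]
```

Run:
```python
import cv2
a=cv2.imread('pics/t0.png')[110:310,130:490];cv2.imwrite('pics/t0c.png',cv2.resize(a,None,fx=2.2,fy=2.2,interpolation=cv2.INTER_CUBIC))
a=cv2.imread('pics/s0.png')[120:330,150:540];cv2.imwrite('pics/s0c.png',cv2.resize(a,None,fx=2.,fy=2.,interpolation=cv2.INTER_CUBIC))
```

```text
(no output)
```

View pics/t0c.png

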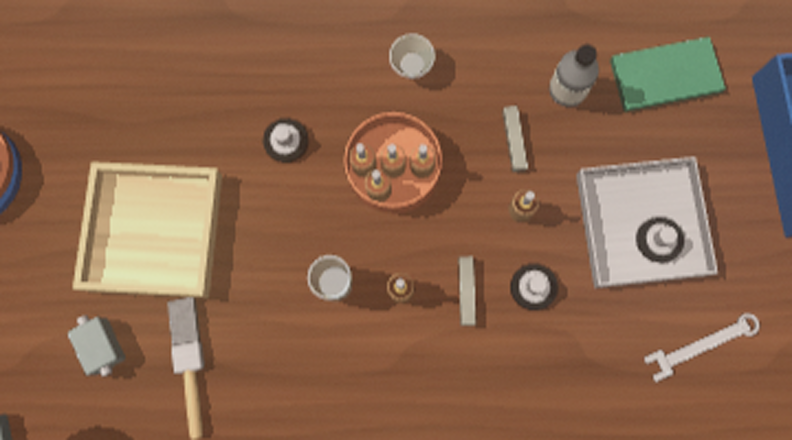

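View pics/s0c.png

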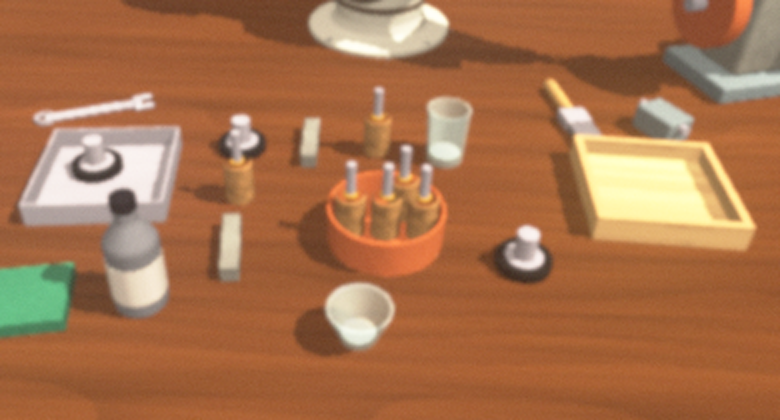

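The top and scene views show two sticks, two bench wheels plus the stray in the tray, two bobs, and four bobs already in the pot. In the top crop these sit at: sticks (515,138) and (468,290), wheels (285,137) and (535,287), stray (663,238), bobs (525,203) and (400,288), tumbler (330,277), free pot places to the lower right. The arm at the far left may be hiding something, so I'll take an overview with the wrist camera.

arm_command:
  motion:
    - [[1, 1.6, -3.7, 0.8, 0, 0, 0.14], [1, 1.6, -3.7, 0.8, 0, 0, 0.14], [1, 1.6, -3.7, 0.8, 0, 0, 0], [1, 1.6, -3.7, 0.8, 0, 0, 0], [1, 1.6, -3.7, 0.8, 0, 0, 0], [1, 1.6, -3.7, 0.8, 0, 0, 0], [1, 1.6, -3.7, 0.8, 0, 0, 0], [1, 1.6, -3.7, 0.8, 0, 0, 0], [1, 1.6, -3.7, 0.8, 0, 0, 0], [1, 1.6, -3.7, 0.8, 0, 0, 0], [1, 1.6, -3.7, 0.8, 0, 0, 0], [1, 1.6, -3.7, 0.8, 0, 0, 0]]

```text
time: 2.4
eef_pos: [0.3521, 0.1067, 0.3279]
tcp_rot: [3.142, 0.001, 3.14]
ft_force: [0.9, 0.3, 0.6]
width: 1.001
grip_force: 0.0
```

arm_command:
  motion:
    - [[1, 1.6, -3.7, 0.8, 0, 0, 0], [1, 1.6, -3.7, 0.8, 0, 0, 0], [1, 1.6, -3.7, 0.8, 0, 0, 0], [1, 0, 0, 0, 0, 0, 0], [1, 0, 0, 0, 0, 0, 0]]

```text
time: 2.9
eef_pos: [0.4, -0.0033, 0.3511]
tcp_rot: [3.141, -0.0, 3.138]
ft_force: [0.5, 0.2, -0.6]
width: 0.994
grip_force: 0.0
```

Run:
```python
from h import *
s=robot.read_state();print(s['eef_pos'],s['tcp_rot'],s['joint_pos'])
im=save('wrist','w0.png'); cv2.imwrite('pics/w0c.png',cv2.resize(im[:,:,::-1],None,fx=1.25,fy=1.25,interpolation=cv2.INTER_CUBIC))
for n,z in(('steel_tray_floor',.003),('wood_box_floor',.01),('pot_floor',.005),('stick1_mid',.011),('wheel1_hub',.034),('stray_hub',.037),('bob1_shank',.086),('stored_a_shank',.091),('tumbler',0)):
    for r in robot.place_of('wrist',n):
      if r['score']>.15: print(n,np.round(r['point']),round(r['score'],2),ray('wrist',*r['point'],z).round(3))
```

```text
[ 0.39997674 -0.00327731  0.35114941] [ 3.14144629e+00 -3.68198012e-04  3.13768334e+00] [-2.01456587e-01 -2.31380382e-01  1.56632340e+00  7.32916511e-05
  1.80703940e+00 -1.76832643e+00]
steel_tray_floor [231. 107.] 0.88 [ 0.541 -0.367  0.003]
wood_box_floor [225. 553.] 0.95 [0.528 0.381 0.01 ]
pot_floor [279. 330.] 0.89 [0.633 0.011 0.005]
pot_floor [307. 334.] 0.75 [0.691 0.019 0.005]
pot_floor [189. 323.] 0.56 [ 0.467 -0.001  0.005]
stick1_mid [172. 264.] 0.82 [ 0.436 -0.094  0.011]
wheel1_hub [310. 301.] 0.65 [ 0.677 -0.039  0.034]
wheel1_hub [306. 429.] 0.64 [0.669 0.182 0.034]
stray_hub [225.  77.] 0.9 [ 0.516 -0.387  0.037]
stray_hub [172. 262.] 0.53 [ 0.431 -0.091  0.037]
stray_hub [181. 385.] 0.33 [0.445 0.093 0.037]
bob1_shank [188. 324.] 0.74 [0.442 0.001 0.086]
bob1_shank [225.  76.] 0.58 [ 0.496 -0.348  0.086]
bob1_shank [175. 265.] 0.45 [ 0.424 -0.078  0.086]
stored_a_shank [309. 332.] 0.78 [0.632 0.012 0.091]
tumbler [179. 385.] 0.71 [0.451 0.099 0.   ]
tumbler [269. 201.] 0.62 [ 0.616 -0.218  0.   ]
tumbler [279. 329.] 0.57 [0.637 0.009 0.   ]
```

View pics/w0c.png

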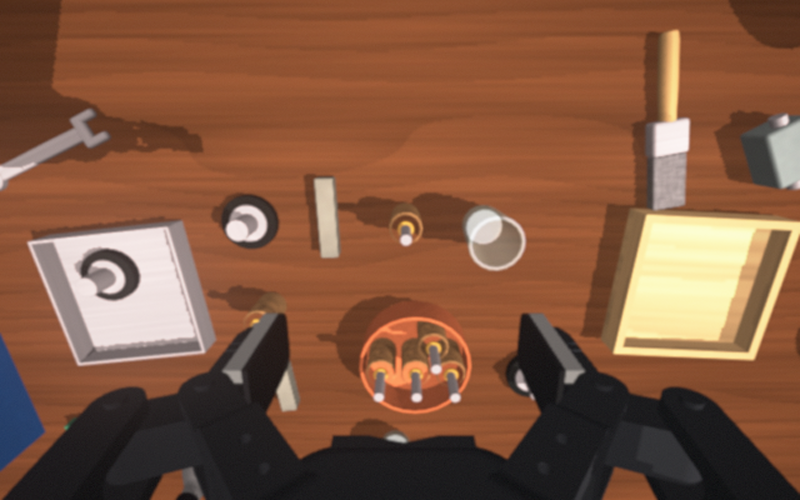

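The wrist overview agrees with the first pictures and shows nothing hidden: two sticks, three wheels, two loose bobs, four in the pot. The stray disc is at about (109,274), the near wheel at (250,221), the near stick at (326,217) and the near bob's shank tip at (405,239).

Run:
```python
from h import *
t=lambda x,y:(y/2.2+110,x/2.2+130)
w=lambda x,y:(y/1.25,x/1.25)
sc=lambda x,y:(y/2+120,x/2+150)
def P(n,cam,pts,z):
    f={'top':t,'wrist':w,'scene':sc}[cam]
    print(n,cam,[ray(cam,*f(*p),z)[:2].round(3).tolist() for p in pts])
P('stray','top',[(661,239.5)],.017);P('stray','wrist',[(109.5,274)],.017);P('stray','scene',[(97,163)],.017)
P('whN','top',[(535,287)],.014);P('whN','wrist',[(249.5,221)],.014);P('whN','scene',[(242,143)],.014)
P('whF','top',[(285.5,139.5)],.014);P('whF','scene',[(523.5,257)],.014)
P('stN','top',[(468,290),(468,257),(468,325)],.022);P('stN','wrist',[(326,217),(323,178),(330,257)],.022)
P('stF','top',[(516,138),(511,107),(521,169)],.022)
P('bobN','wrist',[(405,239)],.105);P('bobN','top',[(400,282)],.105);P('bobN','scene',[(378,90)],.105)
P('bobF','top',[(530,197)],.105);P('bobF','scene',[(236,133)],.105)
P('tray','top',[(580,170),(696,157),(717,275),(598,287)],.033)
P('tray','wrist',[(30,241),(182,221),(214,353),(82,364)],.033)
P('box','top',[(91,162),(218,168),(206,297),(74,290)],.036)
P('pot','top',[(393,161)],.05);P('pot','wrist',[(415,365)],.05)
P('stored','top',[(360,146),(392,147),(424,146),(376,174)],.11)
P('stored','wrist',[(379,398),(416,398),(455,398),(436,369)],.11)
P('tumblerrim','wrist',[(497,242)],.085)
```

```text
stray top [[0.512, -0.389]]
stray wrist [[0.514, -0.385]]
stray scene [[0.521, -0.387]]
whN top [[0.442, -0.198]]
whN wrist [[0.444, -0.195]]
whN scene [[0.454, -0.196]]
whF top [[0.67, 0.178]]
whF scene [[0.676, 0.178]]
stN top [[0.437, -0.099], [0.486, -0.1], [0.386, -0.098]]
stN wrist [[0.437, -0.097], [0.389, -0.098], [0.49, -0.095]]
stF top [[0.669, -0.176], [0.719, -0.17], [0.62, -0.182]]
bobN wrist [[0.441, -0.0]]
bobN top [[0.44, -0.0]]
bobN scene [[0.444, -0.002]]
bobF top [[0.558, -0.182]]
bobF scene [[0.567, -0.18]]
tray top [[0.615, -0.27], [0.635, -0.446], [0.457, -0.462], [0.44, -0.287]]
tray wrist [[0.464, -0.46], [0.439, -0.269], [0.622, -0.257], [0.639, -0.439]]
box top [[0.629, 0.466], [0.619, 0.274], [0.427, 0.282], [0.437, 0.474]]
pot top [[0.626, 0.011]]
pot wrist [[0.63, 0.013]]
stored top [[0.632, 0.056], [0.63, 0.011], [0.632, -0.034], [0.591, 0.033]]
stored wrist [[0.633, -0.031], [0.633, 0.013], [0.633, 0.058], [0.594, 0.035]]
tumblerrim wrist [[0.451, 0.1]]
```

arm_command:
  motion:
    - [[0.7, 1.1, -3.9, -1.9, 0, 0, 0], [0.7, 1.1, -3.9, -1.9, 0, 0, 0], [0.7, 1.1, -3.9, -1.9, 0, 0, 0], [0.7, 1.1, -3.9, -1.9, 0, 0, 0], [0.7, 1.1, -3.9, -1.9, 0, 0, 0], [0.7, 1.1, -3.9, -1.9, 0, 0, 0], [0.7, 1.1, -3.9, -1.9, 0, 0, 0], [0.7, 1.1, -3.9, -1.9, 0, 0, 0], [0.7, 1.1, -3.9, -1.9, 0, 0, 0], [0.7, 1.4, -3.4, -1.9, 0, 0, 0], [0.7, 0, 0, 0, 0, 0, 0]]
  newtons: 40

```text
time: 4.5
eef_pos: [0.5126, -0.3904, 0.1568]
tcp_rot: [3.139, -0.004, 3.138]
ft_force: [0.5, 0.1, -1.1]
width: 0.698
grip_force: 0.0
```

Run:
```python
from h import *
im=save('wrist','w1.png')
for r in robot.place_of('wrist','stray_hub')[:3]: print(np.round(r['point']),round(r['score'],2),ray('wrist',*r['point'],.037).round(3))
s=robot.read_state();print(s['eef_pos'],s['tcp_rot'],s['joint_pos'])
cv2.imwrite('pics/w1.png',im[:,:,::-1])
```

```text
[194. 322.] 0.69 [ 0.52  -0.388  0.037]
[ 0.51273222 -0.38782425  0.16016221] [ 3.14020068e+00 -1.42883725e-03  3.13916919e+00] [-7.67331430e-01  3.23251864e-01  1.36960810e+00  1.49161272e-05
  1.45072742e+00 -2.33570510e+00]
```

View pics/w1.png

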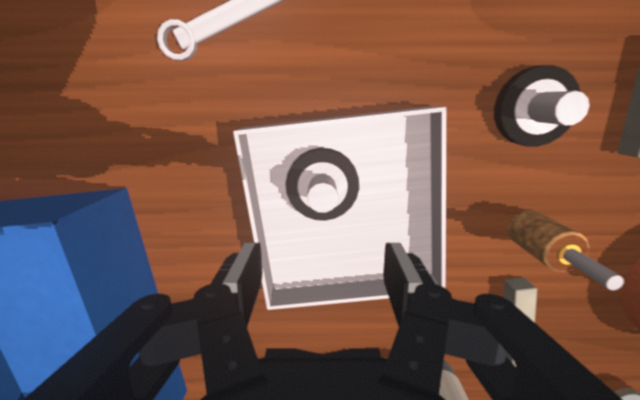

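The hub stands between the open fingers at about (322,190) in the picture, clear of the tray walls. Next I go down and grip it.

arm_command:
  motion:
    - [[0.7, 0, 0, -5, 0, 0, 0], [0.7, 0.1, 0, -4, 0, 0, 0], [0.7, 0.1, 0, -3, 0, 0, 0], [0.7, 0, 0, -1.3, 0, 0, 0], [0.7, 0, 0, -0.5, 0, 0, 0], [0.7, 0, 0, 0, 0, 0, 0], [0, 0, 0, 0, 0, 0, 0], [0, 0, 0, 0, 0, 0, 0], [0, 0, 0, 0, 0, 0, 0], [0, 0, 0, 0, 0, 0, 0], [0, 0, 0, 0, 0, 0, 0], [0, 0, 0, 0, 0, 0, 0]]
  newtons: 40

```text
time: 5.8
eef_pos: [0.5154, -0.3882, 0.0249]
tcp_rot: [-3.14, 0.002, 3.14]
ft_force: [-1.6, 0.9, 9.0]
width: 0.291
grip_force: 38.9
```

arm_command:
  motion:
    - [[0, 0, 0, 0.5, 0, 0, 0], [0, 0, 0, 1.5, 0, 0, 0], [0, 0, 0, 0, 0, 0, 0]]

```text
time: 6.1
eef_pos: [0.5157, -0.3885, 0.046]
tcp_rot: [-3.139, 0.002, 3.14]
ft_force: [1.0, 0.6, -1.1]
width: 0.289
grip_force: 39.4
```

arm_command:
  motion:
    - [[0, 0, 0, 5, 0, 0, 0], [0, 0, 0, 5, 0, 0, 0], [0, 0, 0, 4.9, 0, 0, 0], [0, 0.1, 4.7, 0, 0, 0, 0], [0, 0.1, 4.7, 0, 0, 0, 0], [0, 0.1, 4.7, 0, 0, 0, 0], [0, 0.1, 4.7, 0, 0, 0, 0], [0, 0.1, 4.7, 0, 0, 0, 0], [0, 0.1, 4.7, 0, 0, 0, 0], [0, 0.1, 4.7, 0, 0, 0, 0], [0, 0.1, 4.7, 0, 0, 0, 0], [0, 0.1, 4.7, 0, 0, 0, 0]]

```text
time: 7.3
eef_pos: [0.5236, 0.0372, 0.1928]
tcp_rot: [-3.141, 0.001, 3.14]
ft_force: [1.3, -1.1, -1.7]
width: 0.288
grip_force: 40.2
```

arm_command:
  motion:
    - [[0, 0.1, 4.7, 0, 0, 0, 0], [0, 0.1, 4.7, 0, 0, 0, 0], [0, 0.1, 4.7, 0, 0, 0, 0], [0, 0.1, 4.7, 0, 0, 0, 0], [0, 0.1, 4.7, 0, 0, 0, 0], [0, 0, 4.7, 0, 0, 0, 0], [0, 0, 4.7, 0, 0, 0, 0], [0, 0, 4.7, 0, 0, 0, 0], [0, 0, 0.7, 0, 0, 0, 0], [0, 0, 0, 0, 0, 0, 0]]

```text
time: 8.3
eef_pos: [0.5284, 0.4195, 0.1918]
tcp_rot: [-3.141, -0.001, -3.141]
ft_force: [-0.6, -0.3, -3.1]
width: 0.293
grip_force: 40.3
```

Run:
```python
from h import *
im=save('wrist','w2.png')
s=robot.read_state();print(s['eef_pos'],s['tcp_rot'],s['ft_force'],s['width'])
for p in [(0.530,.418,.01),(.570,.330,.01),(.482,.334,.01)]: print(proj('wrist',p))
```

```text
[0.52871648 0.41827604 0.19204782] [-3.14102645e+00 -2.90197595e-04  3.14060871e+00] [-0.02791786 -0.29798884 -2.12945833] 0.28934343865578804
[321.84625666 172.5618237 ]
[241.85434537 208.23137251]
[239.04495286 126.60056227]
```

View pics/w2.png

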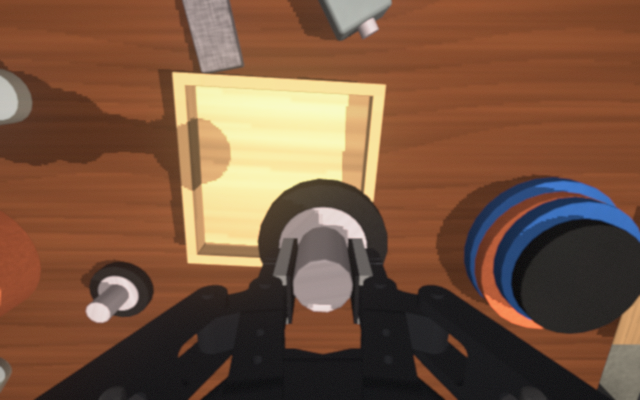

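The wheel hangs level in the grip above the box at about (322,225). Next I set it down slowly.

arm_command:
  motion:
    - [[0, 0, 0, -5, 0, 0, 0], [0, 0, 0, -5, 0, 0, 0], [0, 0, 0, -3.5, 0, 0, 0], [0, 0, 0, -1.3, 0, 0, 0], [0, 0, 0, -0.3, 0, 0, 0], [0, 0, 0, -0.2, 0, 0, 0], [0, 0, 0, -0.1, 0, 0, 0], [0, 0, 0, -0.1, 0, 0, 0], [0, 0, 0, 0, 0, 0, 0]]

```text
time: 9.25
eef_pos: [0.5292, 0.4185, 0.0382]
tcp_rot: [3.141, 0.001, 3.14]
ft_force: [0.3, -0.2, -2.9]
width: 0.295
grip_force: 40.4
```

arm_command:
  motion:
    - [[0, 0, 0, -0.2, 0, 0, 0], [0, 0, 0, -0.1, 0, 0, 0], [0, 0, 0, -0.1, 0, 0, 0], [0, 0, 0, -0.1, 0, 0, 0], [0, 0, 0, 0, 0, 0, 0]]

```text
time: 9.75
eef_pos: [0.5289, 0.4183, 0.0321]
tcp_rot: [-3.141, -0.0, 3.14]
ft_force: [0.1, -0.5, -1.7]
width: 0.289
grip_force: 40.7
```

arm_command:
  motion:
    - [[0, 0, 0, -0.1, 0, 0, 0], [0.3, 0, 0, 0, 0, 0, 0], [0.35, 0, 0, 0, 0, 0, 0], [0.5, 0, 0, 0, 0, 0, 0], [0.6, 0, 0, 0, 0, 0, 0], [0.6, 0, 0, 0, 0, 0, 0], [0.6, 0, 0, 3, 0, 0, 0], [0.7, 0, 0, 4, 0, 0, 0], [0.7, 0, 0, 4, 0, 0, 0]]

```text
time: 10.65
eef_pos: [0.5286, 0.4181, 0.1423]
tcp_rot: [-3.141, -0.001, 3.14]
ft_force: [0.5, 0.1, 0.7]
width: 0.695
grip_force: 0.0
```

arm_command:
  motion:
    - [[0.7, 2.4, -4, 0, 0, 0, 0], [0.7, 2.4, -4, 0, 0, 0, 0], [0.7, 2.4, -4, 0, 0, 0, 0], [0.7, 2.4, -4, 0, 0, 0, 0], [0.7, 2.4, -4, 0, 0, 0, 0], [0.7, 2.3, -3.9, 0, 0, 0, 0], [0.7, 0, 0, 0, 0, 0, 0], [0.7, 0, 0, 0, 0, 0, 0]]

```text
time: 11.45
eef_pos: [0.6722, 0.1783, 0.1409]
tcp_rot: [3.142, -0.0, 3.138]
ft_force: [-1.0, 0.6, -0.2]
width: 0.701
grip_force: 0.0
```

```bash
cat > seg.py <<'E'
from h import *
def disc(cam,im,xy,z,r=.06):
    """ellipse centre of the black disc near xy"""
    u,v=proj(cam,[*xy,z]); a=im.max(axis=2)
    m=(a<70).astype(np.uint8); out=[]
    for c in cv2.findContours(m,cv2.RETR_EXTERNAL,cv2.CHAIN_APPROX_NONE)[0]:
        if len(c)>25:
            e=cv2.fitEllipse(c)
            if np.hypot(e[0][0]-u,e[0][1]-v)<40: out.append((ray(cam,e[0][1],e[0][0],z)[:2].round(4),np.round(e[1])))
    return out
E
python3 - <<'E'
from seg import *
im=save('wrist','w3.png');s=robot.read_state();print(s['eef_pos'])
print(disc('wrist',im,(.671,.179),.014))
for r in robot.place_of('wrist','wheel1_hub')[:3]: print(np.round(r['point']),round(r['score'],2),ray('wrist',*r['point'],.034).round(3))
E
```

```text
[0.67174185 0.17941048 0.14108478]
[(array([0.6708, 0.1799]), array([74., 75.]))]
[192. 323.] 0.84 [0.671 0.181 0.034]
```

arm_command:
  motion:
    - [[0.7, 0, 0, -5, 0, 0, 0], [0.7, 0, 0.1, -4, 0, 0, 0], [0.7, 0, 0, -2, 0, 0, 0], [0.7, 0, 0, -0.6, 0, 0, 0], [0.7, 0, 0, 0, 0, 0, 0], [0, 0, 0, 0, 0, 0, 0], [0, 0, 0, 0, 0, 0, 0], [0, 0, 0, 0, 0, 0, 0], [0, 0, 0, 0, 0, 0, 0], [0, 0, 0, 0, 0, 0, 0], [0, 0, 0, 0, 0, 0, 0]]
  newtons: 40

```text
time: 12.65
eef_pos: [0.6726, 0.1805, 0.0271]
tcp_rot: [3.141, 0.002, 3.14]
ft_force: [-1.4, -0.2, 7.5]
width: 0.291
grip_force: 39.0
```

arm_command:
  motion:
    - [[0, 0, 0, 1, 0, 0, 0], [0, 0, 0, 4, 0, 0, 0], [0, 0, 0, 5, 0, 0, 0], [0, -2.5, 3.8, 0, 0, 0, 0], [0, -2.6, 3.8, 0, 0, 0, 0], [0, -2.6, 3.8, 0, 0, 0, 0], [0, -2.5, 3.7, 0, 0, 0, 0], [0, 0, 0, 0, 0, 0, 0], [0, 0, 0, 0, 0, 0, 0]]

```text
time: 13.55
eef_pos: [0.5694, 0.3322, 0.1262]
tcp_rot: [3.142, 0.001, -3.141]
ft_force: [-0.8, 0.1, -3.1]
width: 0.289
grip_force: 40.1
```

arm_command:
  motion:
    - [[0, 0, 0, -4, 0, 0, 0], [0, 0, 0, -3, 0, 0, 0], [0, 0, 0, -1, 0, 0, 0], [0, 0, 0, -0.3, 0, 0, 0], [0, 0, 0, -0.1, 0, 0, 0], [0, 0, 0, -0.1, 0, 0, 0], [0, 0, 0, 0, 0, 0, 0], [0, 0, 0, 0, 0, 0, 0]]

```text
time: 14.35
eef_pos: [0.5702, 0.3314, 0.0411]
tcp_rot: [3.141, 0.001, 3.14]
ft_force: [0.8, -0.2, -3.2]
width: 0.289
grip_force: 40.0
```

arm_command:
  motion:
    - [[0, 0, 0, -0.1, 0, 0, 0], [0, 0, 0, -0.1, 0, 0, 0], [0, 0, 0, 0, 0, 0, 0]]

```text
time: 14.65
eef_pos: [0.5698, 0.3313, 0.0381]
tcp_rot: [-3.141, -0.0, 3.14]
ft_force: [-0.9, 0.3, -3.2]
width: 0.287
grip_force: 40.0
```

arm_command:
  motion:
    - [[0, 0, 0, -0.1, 0, 0, 0], [0, 0, 0, 0, 0, 0, 0]]

```text
time: 14.85
eef_pos: [0.5699, 0.3313, 0.0372]
tcp_rot: [-3.142, -0.0, 3.14]
ft_force: [0.4, 0.3, -3.0]
width: 0.285
grip_force: 40.2
```

```bash
python3 -c "
from h import *
save('wrist','w4.png');s=robot.read_state();print(s['eef_pos'],s['ft_force'])"
```

```text
[0.56989922 0.3313156  0.03725029] [-0.63056778  0.43560379 -2.88951921]
```

View pics/w4.png

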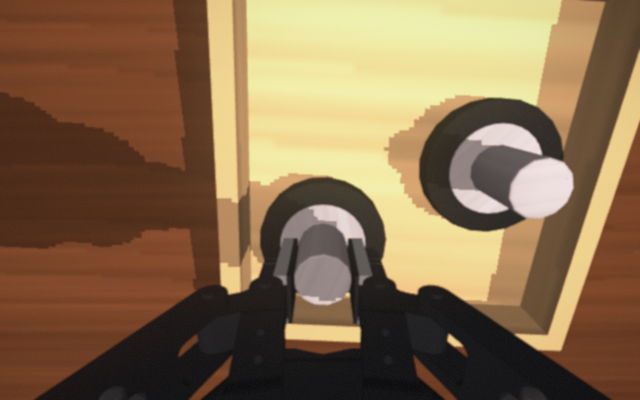

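The stray lies flat on the box floor at about (490,165), and the second wheel hangs just above the floor, clear of the walls.

arm_command:
  motion:
    - [[0, -0.2, 0, -0.1, 0, 0, 0], [0, 0, 0, -0.1, 0, 0, 0], [0, 0, 0, 0, 0, 0, 0]]

```text
time: 15.2
eef_pos: [0.5689, 0.3314, 0.0371]
tcp_rot: [3.141, 0.003, 3.14]
ft_force: [-0.1, -3.2, 14.2]
width: 0.287
grip_force: 41.9
```

arm_command:
  motion:
    - [[0, 0, 0, -0.1, 0, 0, 0], [0, 0, 0, 0, 0, 0, 0]]

```text
time: 15.4
eef_pos: [0.569, 0.3314, 0.037]
tcp_rot: [3.141, 0.003, 3.14]
ft_force: [-4.7, -5.3, 25.6]
width: 0.287
grip_force: 43.1
```

arm_command:
  motion:
    - [[0, 0, 0, -0.1, 0, 0, 0], [0, 0, 0, 0, 0, 0, 0]]

```text
time: 15.6
eef_pos: [0.569, 0.3315, 0.0369]
tcp_rot: [3.141, 0.004, 3.14]
ft_force: [-9.7, -6.8, 36.5]
width: 0.291
grip_force: 44.2
```

arm_command:
  motion:
    - [[0, 0, 0, 0.3, 0, 0, 0], [0.3, 0, 0, 0, 0, 0, 0], [0.4, 0, 0, 0, 0, 0, 0], [0.5, 0, 0, 0, 0, 0, 0], [0.6, 0, 0, 0, 0, 0, 0], [0.6, 0, 0, 0, 0, 0, 0], [0.6, 0, 0, 4, 0, 0, 0], [0.7, 0, 0, 4, 0, 0, 0], [0.7, 0, 0, 4.5, 0, 0, 0]]

```text
time: 16.5
eef_pos: [0.5674, 0.3311, 0.162]
tcp_rot: [-3.141, -0.001, 3.14]
ft_force: [1.0, 0.6, 0.0]
width: 0.699
grip_force: 0.0
```

arm_command:
  motion:
    - [[0.7, -1, -4.4, 0, 0, 0, 0], [0.7, -1, -4.4, 0, 0, 0, 0], [0.7, -1, -4.4, 0, 0, 0, 0], [0.7, -1, -4.4, 0, 0, 0, 0], [0.7, -1, -4.4, 0, 0, 0, 0], [0.7, -1, -4.4, 0, 0, 0, 0], [0.7, -1, -4.4, 0, 0, 0, 0], [0.7, -1, -4.4, 0, 0, 0, 0], [0.7, -1.1, -4.4, 0, 0, 0, 0], [0.7, -1.1, -4.4, 0, 0, 0, 0], [0.7, -1.2, -4.4, 0, 0, 0, 0], [0.7, -1.2, -4.3, 0, 0, 0, 0]]

```text
time: 17.7
eef_pos: [0.4411, -0.1974, 0.1614]
tcp_rot: [-3.141, 0.0, 3.14]
ft_force: [0.5, -0.2, -0.3]
width: 0.697
grip_force: 0.0
```

Run:
```python
from seg import *
im=save('wrist','w5.png');s=robot.read_state();print(s['eef_pos'])
print(disc('wrist',im,(.443,-.196),.014))
im=save('top','t1.png')
print('box',disc('top',im,(.529,.418),.024),disc('top',im,(.570,.331),.024))
for r in robot.place_of('wrist','wheel1_hub')[:3]: print(np.round(r['point']),round(r['score'],2),ray('wrist',*r['point'],.034).round(3))
```

```text
[ 0.43965926 -0.2025752   0.1612787 ]
[(array([ 0.4415, -0.2077]), array([61., 63.]))]
box [(array([0.5164, 0.4046]), array([ 9., 16.])), (array([0.567 , 0.3696]), array([24., 42.])), (array([0.5826, 0.3189]), array([ 82., 176.]))] [(array([0.5164, 0.4046]), array([ 9., 16.])), (array([0.567 , 0.3696]), array([24., 42.])), (array([0.5826, 0.3189]), array([ 82., 176.]))]
```

Run:
```python
from seg import *
im=save('wrist','w5.png');s=robot.read_state();print(s['eef_pos'])
print(disc('wrist',im,(.443,-.196),.014))
```

```text
[ 0.44153968 -0.19646072  0.16117983]
[(array([ 0.4439, -0.197 ]), array([68., 69.]))]
```

arm_command:
  motion:
    - [[0.7, 0.2, 0, -5, 0, 0, 0], [0.7, 0, 0, -4, 0, 0, 0], [0.7, 0, 0, -3, 0, 0, 0], [0.7, 0, 0, -1, 0, 0, 0], [0.7, 0, 0, -0.5, 0, 0, 0], [0.7, 0, 0, 0, 0, 0, 0], [0, 0, 0, 0, 0, 0, 0], [0, 0, 0, 0, 0, 0, 0], [0, 0, 0, 0, 0, 0, 0], [0, 0, 0, 0, 0, 0, 0], [0, 0, 0, 0, 0, 0, 0], [0, 0, 0, 0, 0, 0, 0]]
  newtons: 40

```text
time: 19.1
eef_pos: [0.4445, -0.1961, 0.0276]
tcp_rot: [-3.14, 0.002, 3.14]
ft_force: [-1.2, 1.5, 10.1]
width: 0.287
grip_force: 38.7
```

arm_command:
  motion:
    - [[0, 0, 0, 1, 0, 0, 0], [0, 0, 0, 5, 0, 0, 0], [0, 0, 0, 5, 0, 0, 0], [0, 0, 0, 5, 0, 0, 0], [0, 0.3, 4.4, 0, 0, 0, 0], [0, 0.3, 4.4, 0, 0, 0, 0], [0, 0.3, 4.4, 0, 0, 0, 0], [0, 0.3, 4.4, 0, 0, 0, 0], [0, 0.3, 4.4, 0, 0, 0, 0], [0, 0.3, 4.4, 0, 0, 0, 0], [0, 0.3, 4.4, 0, 0, 0, 0], [0, 0.3, 4.4, 0, 0, 0, 0]]

```text
time: 20.3
eef_pos: [0.4675, 0.1581, 0.1873]
tcp_rot: [-3.142, 0.001, 3.14]
ft_force: [0.6, -0.7, -2.3]
width: 0.284
grip_force: 40.3
```

arm_command:
  motion:
    - [[0, 0.3, 4.4, 0, 0, 0, 0], [0, 0.4, 4.4, 0, 0, 0, 0], [0, 0.4, 4.4, 0, 0, 0, 0], [0, 0.4, 4.4, 0, 0, 0, 0], [0, 0, 0, 0, 0, 0, 0], [0, 0, 0, 0, 0, 0, 0]]

```text
time: 20.9
eef_pos: [0.4825, 0.3329, 0.1865]
tcp_rot: [-3.141, -0.0, 3.141]
ft_force: [-0.2, -0.2, -2.2]
width: 0.289
grip_force: 40.6
```

arm_command:
  motion:
    - [[0, 0.3, 0, -5, 0, 0, 0], [0, 0, 0, -5, 0, 0, 0], [0, 0, 0, -3, 0, 0, 0], [0, 0, 0, -1, 0, 0, 0], [0, 0, 0, -0.4, 0, 0, 0], [0, 0, 0, -0.2, 0, 0, 0], [0, 0, 0, 0, 0, 0, 0], [0, 0, 0, 0, 0, 0, 0]]

```text
time: 21.7
eef_pos: [0.4865, 0.3325, 0.0418]
tcp_rot: [3.141, 0.002, 3.14]
ft_force: [0.3, -0.4, -2.0]
width: 0.286
grip_force: 40.5
```

arm_command:
  motion:
    - [[0, 0, 0, -0.1, 0, 0, 0], [0, 0, 0, -0.1, 0, 0, 0], [0, 0, 0, 0, 0, 0, 0]]

```text
time: 22.0
eef_pos: [0.4859, 0.3323, 0.0384]
tcp_rot: [-3.141, -0.0, 3.14]
ft_force: [0.8, -0.2, -2.2]
width: 0.286
grip_force: 40.5
```

arm_command:
  motion:
    - [[0, 0, 0, -0.1, 0, 0, 0], [0, 0, 0, 0, 0, 0, 0]]

```text
time: 22.2
eef_pos: [0.4859, 0.3324, 0.0377]
tcp_rot: [3.142, 0.0, 3.14]
ft_force: [-2.9, -0.3, 3.1]
width: 0.287
grip_force: 41.2
```

arm_command:
  motion:
    - [[0.3, 0, 0, 0, 0, 0, 0], [0.35, 0, 0, 0, 0, 0, 0], [0.45, 0, 0, 0, 0, 0, 0], [0.6, 0, 0, 0, 0, 0, 0], [0.6, 0, 0, 0, 0, 0, 0], [0.6, 0, 0, 4, 0, 0, 0], [0.6, 0, 0, 4, 0, 0, 0], [0.6, 0, 0, 5, 0, 0, 0]]

```text
time: 23.0
eef_pos: [0.4852, 0.3319, 0.1678]
tcp_rot: [-3.14, -0.002, 3.14]
ft_force: [1.1, 0.9, -0.4]
width: 0.598
grip_force: 0.0
```

arm_command:
  motion:
    - [[0.6, -0.6, -4.2, 0, 0, 0, 0], [0.6, -0.6, -4.2, 0, 0, 0, 0], [0.6, -0.6, -4.2, 0, 0, 0, 0], [0.6, -0.6, -4.2, 0, 0, 0, 0], [0.6, -0.5, -4.1, 0, 0, 0, 0], [0.6, -0.5, -4.1, 0, 0, 0, 0], [0.6, -0.5, -4.1, 0, 0, 0, 0], [0.6, -0.5, -4.1, 0, 0, 0, 0], [0.6, 0, 0, 0, 0, 0, 0], [0.6, 0, 0, 0, 0, 0, 0], [0.6, 0, 0, 0, 0, 0, 0]]

```text
time: 24.1
eef_pos: [0.442, 0.0009, 0.1674]
tcp_rot: [3.141, 0.0, 3.14]
ft_force: [0.7, 0.4, -0.1]
width: 0.599
grip_force: 0.0
```

Run:
```python
from h import *
im=save('wrist','w6.png');s=robot.read_state();print(s['eef_pos'])
for r in robot.place_of('wrist','bob1_shank')[:3]: print(np.round(r['point'],1),round(r['score'],2),ray('wrist',*r['point'],.086).round(4))
print(proj('wrist',(.441,0,.105)),proj('wrist',(.441,0,.06)),proj('wrist',(.46,0,.06)))
t=save('top','t2.png')
a=im[100:400,170:470,::-1]; b=t[180:260,150:300,::-1]
a=cv2.resize(a,(500,500));b=cv2.resize(b,(300,160),interpolation=cv2.INTER_CUBIC)
o=np.zeros((500,800,3),np.uint8);o[:,:500]=a;o[:160,500:]=b;cv2.imwrite('pics/w6c.png',o)
```

```text
[0.44200645 0.00115505 0.16740274]
[198.6 321.4] 0.98 [0.4397 0.0009 0.086 ]
[319.95191337 208.76891324] [320.37830696 190.41225421] [320.45126375 211.86131454]
```

View pics/w6c.png

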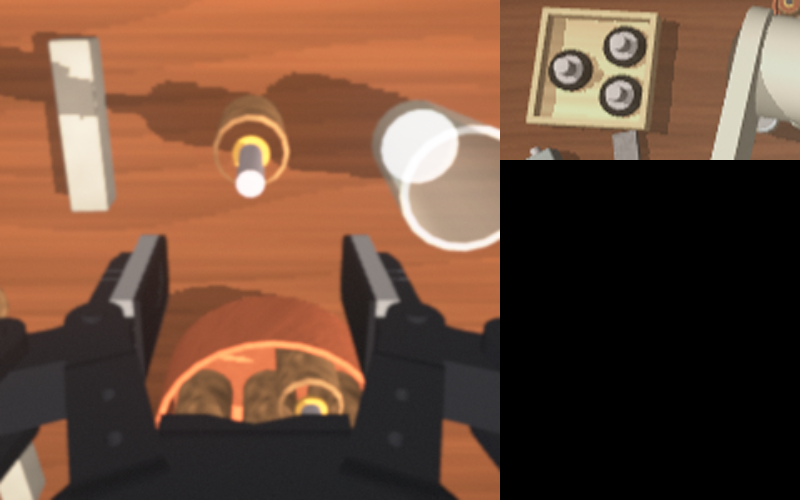

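The top crop shows all three wheels flat inside the box at about (571,69), (624,46) and (621,95). The wrist crop shows the bob's shank tip at (250,184), midway between the pads, with the tumbler well clear. Next I grip the bob.

arm_command:
  motion:
    - [[0.6, 0, -0.1, -4, 0, 0, 0], [0.6, 0, 0, -4, 0, 0, 0], [0.5, 0, 0, -1.6, 0, 0, 0], [0.5, 0, 0, 0, 0, 0, 0], [0, 0, 0, 0, 0, 0, 0], [0, 0, 0, 0, 0, 0, 0], [0, 0, 0, 0, 0, 0, 0], [0, 0, 0, 0, 0, 0, 0], [0, 0, 0, 0, 0, 0, 0], [0, 0, 0, 0, 0, 0, 0], [0, 0, 0, 0, 0, 0, 0]]
  newtons: 40

```text
time: 25.35
eef_pos: [0.4427, -0.0008, 0.0727]
tcp_rot: [-3.141, 0.002, 3.14]
ft_force: [-1.6, 0.8, 7.5]
width: 0.127
grip_force: 39.3
```

arm_command:
  motion:
    - [[0, 0, 0, 2, 0, 0, 0], [0, 0, 0, 5, 0, 0, 0], [0, 0, 0, 5, 0, 0, 0], [0, 0, 0, 1, 0, 0, 0], [0, 4, -0.2, 0, 0, 0, 0], [0, 4, -0.3, 0, 0, 0, 0], [0, 4, -0.3, 0, 0, 0, 0], [0, 3, -0.3, 0, 0, 0, 0], [0, 0, 0, 0, 0, 0, 0], [0, 0, 0, 0, 0, 0, 0]]

```text
time: 26.35
eef_pos: [0.5918, -0.0117, 0.2008]
tcp_rot: [3.142, -0.001, 3.14]
ft_force: [0.2, 0.3, -0.8]
width: 0.127
grip_force: 39.0
```

Run:
```python
from h import *
im=save('wrist','w7.png');s=robot.read_state();print(s['eef_pos'],s['tcp_rot'],s['width'])
sc=save('scene','s7.png')
cv2.imwrite('pics/w7c.png',np.hstack([cv2.resize(im[60:360,180:480,::-1],(440,440)),cv2.resize(sc[130:280,280:400,::-1],(352,440),interpolation=cv2.INTER_CUBIC)]))
for p in [(.592,-.0105,.11),(.592,-.0105,.13),(.632,.012,.11),(.6325,.057,.11),(.6325,-.0325,.11),(.5925,.034,.11)]: print(p,proj('wrist',p).round(1),proj('scene',p).round(1))
```

```text
[ 0.59139487 -0.01160227  0.20117156] [-3.14156714e+00 -6.70114057e-04  3.13988319e+00] 0.12618716807211358
(0.592, -0.0105, 0.11) [323.2 198.3] [335.3 193. ]
(0.592, -0.0105, 0.13) [323.3 206.8] [335.6 186.2]
(0.632, 0.012, 0.11) [350.7 244.5] [344.6 202.8]
(0.6325, 0.057, 0.11) [405.3 244.9] [363.7 203.7]
(0.6325, -0.0325, 0.11) [296.6 245.2] [325.8 202.2]
(0.5925, 0.034, 0.11) [379.9 198.7] [353.5 193.8]
```

View pics/w7c.png

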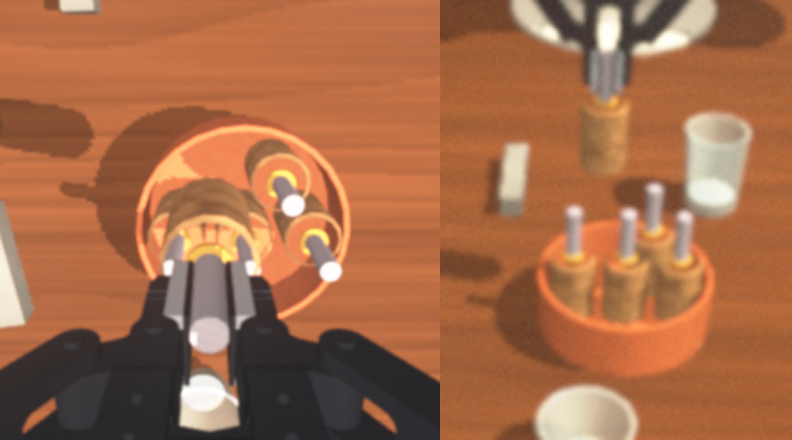

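The held bob hangs upright: its shank tip at wrist crop (210,335) puts it within 1 mm of the tool axis. The stored shanks at (293,205) and (331,271) match my predicted positions.

arm_command:
  motion:
    - [[0, 0.1, 0.1, -5, 0, 0, 0], [0, 0, 0, -2, 0, 0, 0], [0, 0, 0, -1.5, 0, 0, 0], [0, 0, 0, -1.5, 0, 0, 0], [0, 0, 0, -1, 0, 0, 0], [0, 0, 0, -0.6, 0, 0, 0], [0, 0, 0, 0, 0, 0, 0], [0, 0, 0, 0, 0, 0, 0]]

```text
time: 27.25
eef_pos: [0.5933, -0.0108, 0.0861]
tcp_rot: [-3.141, 0.001, 3.14]
ft_force: [0.5, 0.2, -0.6]
width: 0.125
grip_force: 39.1
```

arm_command:
  motion:
    - [[0, 0, 0, -0.3, 0, 0, 0], [0, 0, 0, -0.2, 0, 0, 0], [0, 0, 0, 0, 0, 0, 0]]

```text
time: 27.55
eef_pos: [0.5928, -0.0107, 0.0803]
tcp_rot: [-3.141, -0.0, 3.14]
ft_force: [0.6, 0.2, -0.5]
width: 0.131
grip_force: 39.1
```

arm_command:
  motion:
    - [[0, 0, 0, -0.1, 0, 0, 0], [0, 0, 0, -0.1, 0, 0, 0], [0, 0, 0, 0, 0, 0, 0]]

```text
time: 27.85
eef_pos: [0.5928, -0.0107, 0.0783]
tcp_rot: [-3.141, -0.0, 3.14]
ft_force: [-0.1, -0.1, -1.8]
width: 0.125
grip_force: 39.1
```

arm_command:
  motion:
    - [[0, 0, 0, -0.1, 0, 0, 0], [0, 0, 0, 0, 0, 0, 0]]

```text
time: 28.05
eef_pos: [0.5931, -0.0108, 0.0778]
tcp_rot: [-3.141, 0.001, 3.14]
ft_force: [-1.0, -0.1, 4.1]
width: 0.121
grip_force: 39.6
```

arm_command:
  motion:
    - [[0.2, 0, 0, 0, 0, 0, 0], [0.3, 0, 0, 0, 0, 0, 0], [0.3, 0, 0, 0, 0, 0, 0], [0.3, 0, 0, 2, 0, 0, 0], [0.3, 0, 0, 4, 0, 0, 0], [0.3, 0, 0, 4, 0, 0, 0], [0.6, -0.7, -4, 0, 0, 0, 0], [0.6, -0.8, -4.4, 0, 0, 0, 0], [0.6, -0.8, -4.3, 0, 0, 0, 0], [0.6, -0.8, -4.3, 0, 0, 0, 0], [0.6, 0, 0, 0, 0, 0, 0], [0.6, 0, 0, 0, 0, 0, 0]]

```text
time: 29.25
eef_pos: [0.5617, -0.1815, 0.1773]
tcp_rot: [3.141, -0.0, 3.138]
ft_force: [-0.3, 0.0, 0.4]
width: 0.598
grip_force: 0.0
```

arm_command:
  motion:
    - [[0.6, 0, 0, 0, 0, 0, 0]]

```text
time: 29.35
eef_pos: [0.562, -0.1801, 0.1774]
tcp_rot: [3.141, -0.0, 3.14]
ft_force: [0.3, -0.0, -0.1]
width: 0.598
grip_force: 0.0
```

Run:
```python
from h import *
im=save('wrist','w8.png');s=robot.read_state();print(s['eef_pos'],s['width'])
for r in robot.place_of('wrist','bob1_shank')[:3]: print(np.round(r['point'],1),round(r['score'],2),ray('wrist',*r['point'],.086).round(4))
print(proj('wrist',(.562,-.181,.105)), proj('wrist',(.565,-.181,.105)))
sc=save('scene','s8.png')
cv2.imwrite('pics/w8c.png',np.hstack([cv2.resize(im[60:360,180:480,::-1],(440,440)),cv2.resize(sc[130:280,280:400,::-1],(352,440),interpolation=cv2.INTER_CUBIC)]))
```

```text
[ 0.56211305 -0.17977164  0.17739195] 0.5995240902697344
[236.1 537.2] 0.55 [ 0.5955 -0.0042  0.086 ]
[279.1 495.9] 0.45 [ 0.6355 -0.0313  0.086 ]
[279.6 552.1] 0.26 [0.6361 0.0167 0.086 ]
[319.91090496 205.14951013] [319.92674604 209.03813322]
```

View pics/w8c.png

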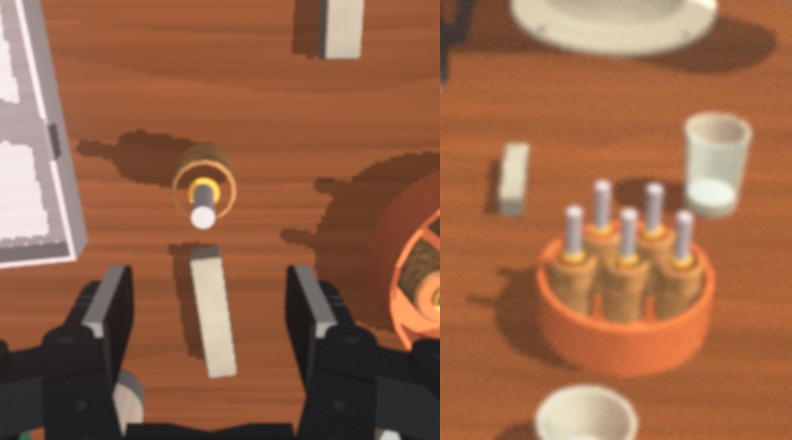

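The first bob stands in the pot's near-right place, at scene crop (602,240). The second bob's shank tip is at wrist crop (203,217), about 2 mm from the tool axis.

arm_command:
  motion:
    - [[0.6, 0.2, -0.2, -4, 0, 0, 0], [0.6, 0, 0, -4, 0, 0, 0], [0.5, 0, 0, -2.5, 0, 0, 0], [0.5, 0, 0, 0, 0, 0, 0], [0, 0, 0, 0, 0, 0, 0], [0, 0, 0, 0, 0, 0, 0], [0, 0, 0, 0, 0, 0, 0], [0, 0, 0, 0, 0, 0, 0], [0, 0, 0, 0, 0, 0, 0], [0, 0, 0, 0, 0, 0, 0], [0, 0, 0, 0, 0, 0, 0]]
  newtons: 40

```text
time: 30.6
eef_pos: [0.5648, -0.1831, 0.0744]
tcp_rot: [-3.14, 0.003, 3.14]
ft_force: [-0.2, 0.4, 8.9]
width: 0.125
grip_force: 39.4
```

arm_command:
  motion:
    - [[0, 0, 0, 2, 0, 0, 0], [0, 0, 0, 5, 0, 0, 0], [0, 0, 0, 5, 0, 0, 0], [0, 0, 0, 1, 0, 0, 0], [0, 2, 3.4, 0, 0, 0, 0], [0, 2.1, 3.4, 0, 0, 0, 0], [0, 2.1, 3.5, 0, 0, 0, 0], [0, 2.1, 3.4, 0, 0, 0, 0], [0, 2.1, 3.5, 0, 0, 0, 0], [0, 0, 0, 0, 0, 0, 0], [0, 0, 0, 0, 0, 0, 0], [0, 0, 0, 0, 0, 0, 0]]

```text
time: 31.8
eef_pos: [0.6676, -0.0113, 0.2026]
tcp_rot: [-3.141, 0.0, 3.139]
ft_force: [-0.1, 0.4, -1.0]
width: 0.124
grip_force: 39.3
```

Run:
```python
from h import *
im=save('wrist','w9.png');s=robot.read_state();print(s['eef_pos'],s['tcp_rot'],s['width'])
x,y,z=s['eef_pos']; h=z-.0727+.105
for d in (-.004,0,.004): print(d,proj('wrist',(x+d,y,h)).round(1))
g=im[230:340,280:370,::-1]; cv2.imwrite('pics/w9c.png',cv2.resize(g,None,fx=4,fy=4))
```

```text
[ 0.6675759  -0.01157881  0.20267449] [-3.14122570e+00  2.09877309e-04  3.13888479e+00] 0.12365061956926143
-0.004 [321.  281.2]
0 [321.1 289.8]
0.004 [321.1 298.2]
```

View pics/w9c.png

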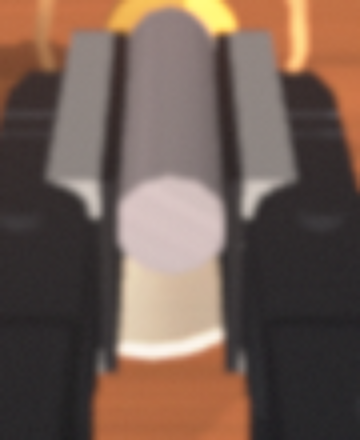

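The held bob's shank tip is at crop (172,224), about 1 mm off the tool axis, which is small enough to correct on the way down.

arm_command:
  motion:
    - [[0, 0.2, 0.1, -5, 0, 0, 0], [0, 0, 0, -2, 0, 0, 0], [0, 0, 0, -1.5, 0, 0, 0], [0, 0, 0, -1.5, 0, 0, 0], [0, 0, 0, -1, 0, 0, 0], [0, 0, 0, -0.7, 0, 0, 0], [0, 0, 0, 0, 0, 0, 0], [0, 0, 0, 0, 0, 0, 0]]

```text
time: 32.65
eef_pos: [0.6702, -0.0097, 0.0861]
tcp_rot: [-3.141, 0.001, 3.14]
ft_force: [0.8, -1.3, -0.5]
width: 0.129
grip_force: 39.3
```

arm_command:
  motion:
    - [[0, 0, 0, -0.2, 0, 0, 0], [0, 0, 0, -0.1, 0, 0, 0], [0, 0, 0, 0, 0, 0, 0]]

```text
time: 32.95
eef_pos: [0.6699, -0.0097, 0.0826]
tcp_rot: [-3.141, 0.0, 3.14]
ft_force: [-0.9, 0.1, -0.7]
width: 0.131
grip_force: 39.3
```

arm_command:
  motion:
    - [[0, 0, 0, -0.1, 0, 0, 0], [0, 0, 0, -0.1, 0, 0, 0], [0, 0, 0, 0, 0, 0, 0]]

```text
time: 33.25
eef_pos: [0.6698, -0.0097, 0.0803]
tcp_rot: [-3.142, -0.0, 3.14]
ft_force: [0.1, 0.3, -0.9]
width: 0.128
grip_force: 39.3
```

arm_command:
  motion:
    - [[0, 0, 0, -0.1, 0, 0, 0], [0, 0, 0, 0, 0, 0, 0]]

```text
time: 33.45
eef_pos: [0.6699, -0.0097, 0.0795]
tcp_rot: [-3.142, 0.0, 3.14]
ft_force: [-0.1, 0.1, -0.5]
width: 0.122
grip_force: 39.4
```

arm_command:
  motion:
    - [[0, 0, 0, -0.1, 0, 0, 0], [0.2, 0, 0, 0, 0, 0, 0], [0.3, 0, 0, 0, 0, 0, 0], [0.3, 0, 0, 0, 0, 0, 0], [0.3, 0, 0, 2, 0, 0, 0], [0.3, 0, 0, 4, 0, 0, 0], [0.3, 0, 0, 4, 0, 0, 0], [0.6, 0, -4.1, 0, 0, 0, 0], [0.6, 0, -4.2, 0, 0, 0, 0.12], [0.6, 0, -4.2, 0, 0, 0, 0], [0.6, 0, -4.1, 0, 0, 0, 0], [0.6, 0, 0, 0, 0, 0, 0]]

```text
time: 34.65
eef_pos: [0.6693, -0.1806, 0.1779]
tcp_rot: [-3.141, -0.001, -3.028]
ft_force: [0.2, 0.2, -0.0]
width: 0.601
grip_force: 0.0
```

arm_command:
  motion:
    - [[0.6, 0, 0, 0, 0, 0, 0], [0.6, 0, 0, 0, 0, 0, 0]]

```text
time: 34.85
eef_pos: [0.6699, -0.1749, 0.1784]
tcp_rot: [3.141, -0.0, -3.023]
ft_force: [0.1, 0.8, -0.0]
width: 0.598
grip_force: 0.0
```

Run:
```python
from h import *
im=save('wrist','w10.png');s=robot.read_state();print(s['eef_pos'],s['tcp_rot'],s['width'])
for r in robot.place_of('wrist','stick1_mid')[:3]: print(np.round(r['point'],1),round(r['score'],2),ray('wrist',*r['point'],.011).round(4))
print(proj('wrist',(.669,-.176,.022)))
sc=save('scene','s10.png')
cv2.imwrite('pics/w10c.png',np.hstack([cv2.resize(im[60:360,180:480,::-1],(440,440)),cv2.resize(sc[130:280,280:400,::-1],(352,440),interpolation=cv2.INTER_CUBIC)]))
```

```text
[ 0.66999893 -0.17465444  0.17850239] [ 3.14151643e+00  3.84029415e-05 -3.02238165e+00] 0.6019301669475823
[320.68595729 175.95585204]
```

View pics/w10c.png

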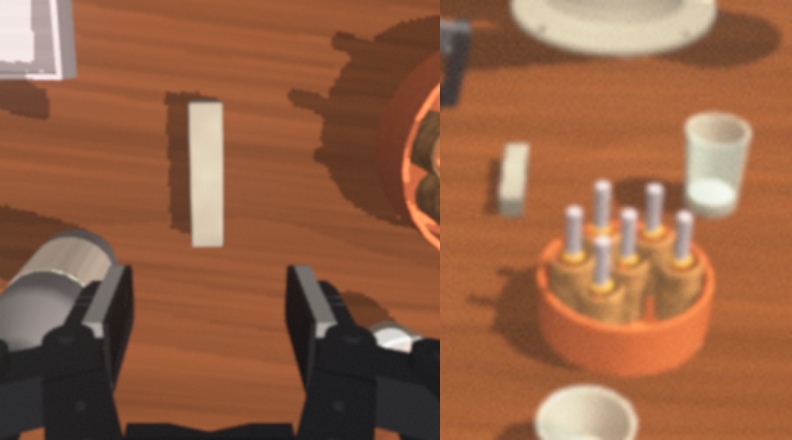

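The second bob now stands in the pot's far-right place, at scene crop (602,290). The far stick lies parallel to the pads, centred at wrist crop (206,174), with the oil bottle clear of the fingers.

arm_command:
  motion:
    - [[0.6, 0.1, -0.1, -5, 0, 0, 0], [0.6, 0, 0, -5, 0, 0, 0], [0.6, 0, 0, -4, 0, 0, 0], [0.6, 0, 0, -2.3, 0, 0, 0], [0.6, 0, 0, -1, 0, 0, 0], [0.6, 0, 0, 0, 0, 0, 0], [0, 0, 0, 0, 0, 0, 0], [0, 0, 0, 0, 0, 0, 0], [0, 0, 0, 0, 0, 0, 0], [0, 0, 0, 0, 0, 0, 0], [0, 0, 0, 0, 0, 0, 0]]
  newtons: 50

```text
time: 36.1
eef_pos: [0.6719, -0.177, 0.0077]
tcp_rot: [-3.14, 0.003, -3.023]
ft_force: [0.3, 1.7, 7.3]
width: 0.24
grip_force: 50.4
```

arm_command:
  motion:
    - [[0, 0, 0, 2, 0, 0, 0], [0, 0, 0, 5, 0, 0, 0], [0, 0, 0, 5, 0, 0, 0], [0, -2.7, -3.1, 0, 0, 0, 0], [0, -2.7, -3.1, 0, 0, 0, 0], [0, -2.7, -3.1, 0, 0, 0, 0], [0, -2.7, -3.1, 0, 0, 0, 0], [0, -2.7, -3.1, 0, 0, 0, 0], [0, 0, 0, 0, 0, 0, 0], [0, 0, 0, 0, 0, 0, 0]]

```text
time: 37.1
eef_pos: [0.5356, -0.3325, 0.1265]
tcp_rot: [-3.141, 0.001, -3.025]
ft_force: [0.1, 0.7, 0.1]
width: 0.24
grip_force: 49.3
```

arm_command:
  motion:
    - [[0, 0, 0, -5, 0, 0, 0], [0, 0, 0, -4, 0, 0, 0], [0, 0, 0, -1.5, 0, 0, 0], [0, 0, 0, -0.7, 0, 0, 0], [0, 0, 0, 0, 0, 0, 0], [0, 0, 0, -0.1, 0, 0, 0], [0, 0, 0, -0.1, 0, 0, 0], [0, 0, 0, 0, 0, 0, 0], [0, 0, 0, 0, 0, 0, 0]]

```text
time: 38.0
eef_pos: [0.5361, -0.3319, 0.0121]
tcp_rot: [-3.141, 0.001, -3.023]
ft_force: [-0.1, -0.7, -1.2]
width: 0.241
grip_force: 49.3
```

arm_command:
  motion:
    - [[0, 0, 0, -0.1, 0, 0, 0], [0.3, 0, 0, 0, 0, 0, 0], [0.42, 0, 0, 0, 0, 0, 0], [0.42, 0, 0, 0, 0, 0, 0], [0.42, 0, 0, 3, 0, 0, 0], [0.42, 0, 0, 5, 0, 0, 0], [0.6, 0, 0, 5, 0, 0, 0], [0.6, -2, 4.7, 1, 0, 0, -0.1], [0.6, -2, 4.7, 1, 0, 0, 0], [0.6, -2, 4.7, 1, 0, 0, 0], [0.6, -2, 4.7, 1, 0, 0, 0], [0.6, -1.9, 4.6, 0, 0, 0, 0]]

```text
time: 39.2
eef_pos: [0.4394, -0.1038, 0.1801]
tcp_rot: [-3.141, 0.002, -3.124]
ft_force: [1.7, -0.4, 0.0]
width: 0.6
grip_force: 0.0
```

arm_command:
  motion:
    - [[0.6, 0, 0, 0, 0, 0, 0], [0.6, 0, 0, 0, 0, 0, 0], [0.6, 0, 0, 0, 0, 0, 0]]

```text
time: 39.5
eef_pos: [0.4404, -0.1057, 0.179]
tcp_rot: [-3.141, 0.0, -3.124]
ft_force: [-0.0, -0.3, 1.4]
width: 0.598
grip_force: 0.0
```

Run:
```python
from h import *
im=save('wrist','w11.png');s=robot.read_state();print(s['eef_pos'],s['tcp_rot'],s['width'])
print(proj('wrist',(.437,-.098,.022)),[ (np.round(r['point'],1),round(r['score'],2),ray('wrist',*r['point'],.011).round(4)) for r in robot.place_of('wrist','stick1_mid')[:3]])
t=save('top','t11.png')
cv2.imwrite('pics/w11c.png',np.hstack([cv2.resize(im[:,:,::-1],(560,350)),cv2.resize(t[140:260,380:460,::-1],(233,350),interpolation=cv2.INTER_CUBIC)]))
```

```text
[ 0.44038691 -0.1059138   0.17879166] [-3.14144512e+00 -2.21782131e-04 -3.12416310e+00] 0.6008643376497429
[330.12855474 173.92506297] [(array([176. , 333.1]), 0.65, array([ 0.4416, -0.0947,  0.011 ]))]
```

View pics/w11c.png

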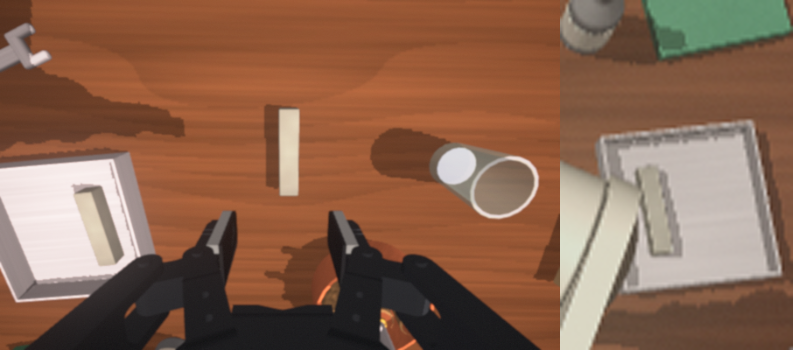

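The first stick lies flat in the tray at (98,225) in the left view. The second is still in place at (289,152), parallel to the pads.

arm_command:
  motion:
    - [[0.6, -0.3, 0.8, -5, 0, 0, 0], [0.6, 0, 0, -5, 0, 0, 0], [0.6, 0, 0, -4, 0, 0, 0], [0.6, 0, 0, -2.3, 0, 0, 0], [0.6, 0, 0, -1.1, 0, 0, 0], [0.6, 0, 0, 0, 0, 0, 0], [0, 0, 0, 0, 0, 0, 0], [0, 0, 0, 0, 0, 0, 0], [0, 0, 0, 0, 0, 0, 0], [0, 0, 0, 0, 0, 0, 0], [0, 0, 0, 0, 0, 0, 0]]
  newtons: 50

```text
time: 40.75
eef_pos: [0.438, -0.0977, 0.0071]
tcp_rot: [-3.14, 0.002, -3.123]
ft_force: [-1.2, -0.6, 6.9]
width: 0.243
grip_force: 49.8
```

arm_command:
  motion:
    - [[0, 0, 0, 2, 0, 0, 0], [0, 0, 0, 5, 0, 0, 0], [0, 0, 0, 5, 0, 0, 0], [0, 1.5, -4.3, 0, 0, 0, 0.1], [0, 1.5, -4.3, 0, 0, 0, 0], [0, 1.5, -4.3, 0, 0, 0, 0], [0, 1.5, -4.3, 0, 0, 0, 0], [0, 1.5, -4.3, 0, 0, 0, 0], [0, 1.5, -4.4, 0, 0, 0, 0], [0, 1.5, -4.4, 0, 0, 0, 0], [0, 0, 0, 0, 0, 0, 0], [0, 0, 0, 0, 0, 0, 0]]

```text
time: 41.95
eef_pos: [0.542, -0.401, 0.1257]
tcp_rot: [3.142, -0.0, -3.024]
ft_force: [0.1, 0.8, -1.8]
width: 0.244
grip_force: 49.5
```

arm_command:
  motion:
    - [[0, 0, 0, -5, 0, 0, 0], [0, 0, 0, -4, 0, 0, 0], [0, 0, 0, -1.5, 0, 0, 0], [0, 0, 0, -0.7, 0, 0, 0], [0, 0, 0, 0, 0, 0, 0], [0, 0, 0, -0.1, 0, 0, 0], [0, 0, 0, -0.1, 0, 0, 0], [0, 0, 0, 0, 0, 0, 0], [0, 0, 0, 0, 0, 0, 0]]

```text
time: 42.85
eef_pos: [0.5423, -0.4004, 0.0122]
tcp_rot: [-3.141, 0.001, -3.023]
ft_force: [-1.0, 0.4, -0.9]
width: 0.243
grip_force: 49.5
```

arm_command:
  motion:
    - [[0, 0, 0, 0, 0, 0, 0], [0.3, 0, 0, 0, 0, 0, 0], [0.42, 0, 0, 0, 0, 0, 0], [0.42, 0, 0, 0, 0, 0, 0], [0.42, 0, 0, 3, 0, 0, 0], [0.42, 0, 0, 5, 0, 0, 0], [0.6, 0, 0, 5, 0, 0, 0], [0.6, -3, 0, 5, 0, 0, 0], [0.6, -4, 0, 4, 0, 0, 0], [0.6, -4, 0, 3, 0, 0, 0], [0.6, -3, 0, 3, 0, 0, 0], [0.6, 0, 0, 0, 0, 0, 0]]

```text
time: 44.05
eef_pos: [0.4089, -0.4011, 0.2851]
tcp_rot: [-3.135, 0.003, -3.025]
ft_force: [0.2, -0.4, 0.5]
width: 0.598
grip_force: 0.0
```

Run:
```python
from h import *
t=save('top','t12.png')[:,:,::-1];s=save('scene','s12.png')[:,:,::-1]
cv2.imwrite('pics/f.png',np.vstack([cv2.resize(t[110:310,130:490],(540,300),interpolation=cv2.INTER_CUBIC),cv2.resize(s[120:330,150:540],(540,290),interpolation=cv2.INTER_CUBIC)]))
print(robot.read_state()['eef_pos'])
```

```text
[ 0.41075344 -0.40045701  0.28062719]
```

View pics/f.png

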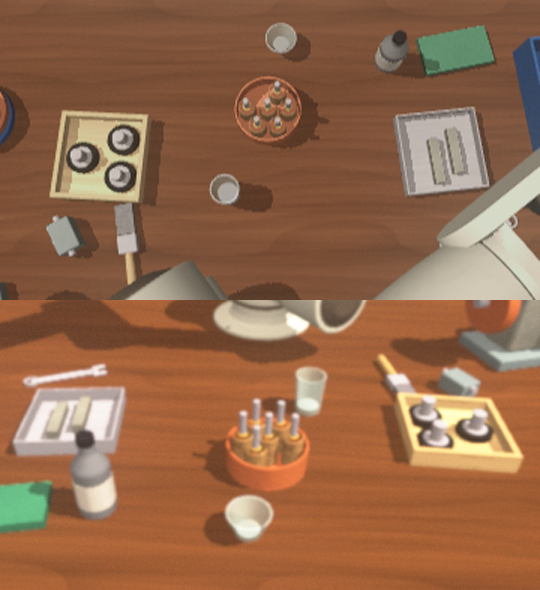

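The final views show both sticks flat in the tray at (436,160) and (456,150), three wheels hub up in the box, and six bobs upright in the pot. The glassware, bottle, brush and spanner are where they were, and the bench is clear.

```bash
python3 -c "
from station import robot
print(robot.job_done())"
```

```text
the job is handed in; nothing more can be done
None
```

I moved the stray wheel out of the tray first, then sorted everything: three wheels hub up in the plywood box, two sticks flat in the steel tray and six bobs upright in the pot; one wheel met the box floor with about 36 N at the wrist before I let go, the bystanders were not moved, and the job is handed in.

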